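Close the watch-parts case for the night

ROBOT

A 7-joint arm with a two-finger parallel gripper is mounted at the origin on the work surface. World frame = base frame: x ahead of the robot, y to its left, z up, the work surface at z = 0. Lengths are in m, angles in rad, forces in N, time in s.
With the tool pointing down it reaches from about 0.4 to 0.85 m from the base axis. Payload 4.5 kg.
Tool frame: the origin (TCP) lies between the finger pads; the fingertips stand 14 mm ahead of it and the grasp point (between the pads) lies 5 mm behind it; z points along the fingers, y is the direction in which the jaws open and shut (so a half turn about z gives the same grasp; the last joint's range is limited). The gripper opens to 88 mm and grips with 3 to 60 N. Pads are 18 mm wide; open, the fingers measure 123 mm over their backs; the gripper's body (75 mm by 187 mm) begins 45 mm behind the grasp point.
Start: joints at [-1.091, 0.689, -0.195, 1.565, 0.157, 0.902, -0.215], TCP at [0.269, 0.564, 0.253] pointing down, gripper open.
Joint ranges: [-3.01, 3.01], [-0.46, 2.08], [-1.47, 1.51], [0.13, 2.56], [-1, 4.14], [0.04, 2.09], [-2.66, 2.66]. Speed limits (rad/s): [2.57, 2.57, 3.14, 3.14, 3.14, 3.14, 3.14].

INTERFACE

Orientations are given as a rotation vector (axis times angle).
In Python, from plant import read_state, viewer, r, finder gives the robot as it stands.
- The arm moves only by the tool jog_arm, never from a script. Its argument "series" is a list of rows, each an object of numbers: "tx", "ty", "tz": the shift along the tool's x, y, z in m; "wx", "wy", "wz": the turn, a rotation vector about the tool's x, y, z in rad; "hand": the gripper's target within -1 to 1 (fully open at 1, half-way at 0, shut at -1). A call has 1 to 8 rows; each row shifts and turns the commanded pose from where the row before left it, along the tool's axes as they then stand; what a row does not reach is not made up. A row lasts 1/8 s, in which the tool goes at most 62.5 mm and 10.7 degrees, less where a joint would pass 70% of its speed; a pose out of reach is approached as far as the arm can. A call is refused whole if a number of a shift passes 0.0625 or a number of a turn 0.188, either way. A call with a gripper value outside its range is refused whole. The fingers move at their own pace and stop on an object; the grip force is fixed at half the most. Time passes only in rows, so rows that do not move let the fingers close. It gives the time, the measured TCP pose, the force and the opening at its end, in the units of the state.
- read_state(): the state, without advancing time (a new reading comes with each control period).
- viewer.snapshot(name): name is "side" or "top"; returns the picture (480x640x3 uint8, blue, green, red); there is no depth.
- viewer.camera_params(name): a dict with "mtx" (3x3 intrinsics, pixels), "k1" (the pictures are not rectified: a ray, as slopes to the right and down, at radius r is drawn at 1 + k1 r^2 times it, then the intrinsics apply), "T" (4x4, takes a point from camera to world coordinates). Camera axes: x right, y down, z forward; pixel columns grow to the right and rows downward; lengths in m; the calibration is good to about 2 mm. A picture is of the moment at which its call begins. camera_params takes no time and is no camera call.
- r.close_job(): hands the job in, once; it reports no verdict.
Trained networks look in the newest picture that a camera, given by its name, has taken for a name from the list of things; names that differ only in an ending like _2 or _b are one class to them, and where a whole thing is asked for, a point or a joint stands for the part that bears it (a point fixed in the world has none). Each returns a list of dicts, best first, with "p" (0 to 1); they miss things now and then, are a little off and sometimes report something else, mostly with a low value. They report only what shows in the picture. A call takes as long as a camera call.
- finder.recognise(camera, target): "point" ([x, y, z] in m, in world coordinates, good to about 4 mm: the middle of the surface that is visible of it).
The state is a dict: "time_s": time; "qpos": joint angles; "qd": joint speeds; "joint_torque": joint torques, N m; "tool_pos": TCP position; "eef_rot": TCP orientation; "force": force on the tool from outside, world axes, zero at the start; "moment": the same for the moment, N m; "gripper_width": finger opening in m.
Only numpy, scipy, OpenCV 4.12 (cv2) and the standard library are available. Lean on these libraries where they do the work, as an engineer would, in place of code of your own. Each camera call takes 0.05 s, during which the arm holds its last target. There are 200 camera calls.

TASK

Close up the wooden watch-parts case for the night using light pushes of the fingertips only. First fold the upright metal flap down flat over the compartments, then swing the wooden cover fully shut over it without slamming it; push both on their bare outer faces and keep the fingers off the cork pads on their inner sides. Leave the other things on the bench where they stand.

Things in the scene. Friction and masses are not known exactly. Their poses are not given: they have to be found in the camera images.
- case: Dark wooden open case, 200 (its x) x 160 (its y) x 55 high, fixed to the bench, walls 6, low compartments with watch parts inside; origin at the centre of its underside, z up. The cover is hinged along the rim of its -y side, the flap inside along its +y side. It stands within about half a radian of square to the bench (yaw).
- cover (a joint): Angle of the wooden cover (200 along the hinge x 162 x 8 thick): 0 = shut flat on the rim, 1.57 = standing straight up, more = leaning outward over the case's -y side. It starts open at 1.6 to 1.95. Friction hinge: it stays where it is left and takes about 0.05 to 0.5 N m to move.
- cover_hinge (a point): Middle of the cover's hinge line, at y -80, z 55 in the case's frame; the line runs along the case's x. The cover's inner face starts at this line, its outer face is 8 further out.
- cover_edge (a point): Middle of the cover's free edge, on its outer face: 162 from the hinge line.
- cover_cork (a point): Middle of the free face of the cork pad on the cover's inner face, 164 x 124 x 3, inset 18 to 19 from the cover's edges; not to be touched. It is 81 from the hinge line; y towards the free edge, z out of the outer face.
- flap (a joint): Angle of the bare aluminium flap (180 along the hinge x 125 x 4 thick): 0 = folded flat inside the case over the compartments, its outer face then on top, 40 above the bench and 15 below the rim; 1.57 = standing straight up. It starts upright at 1.3 to 1.65. Friction hinge: stays where it is left, takes about 0.02 to 0.25 N m to move.
- flap_hinge (a point): Middle of the flap's hinge line, at y +62, z 34 in the case's frame; the line runs along the case's x. The flap's outer face is 6 out from this line.
- flap_edge (a point): Middle of the flap's free edge, on its outer face: 125 from the hinge line. The outer face looks to the case's +y when upright; the flap folds towards the case's -y.
- flap_cork (a point): Middle of the free face of the cork pad on the flap's inner face (towards the cover when upright), 140 x 85 x 2, inset 20 from the flap's sides and free edge; not to be touched. It is 62 from the hinge line; -y towards the free edge, z out of the outer face.
- loupe: Bystander: black eye loupe standing on its narrow end, up to 38 across, 44 high; origin at the centre of its underside.
- holder: Bystander: green round movement holder, 58 across, 28 high; origin at the centre of its underside.
- oil: Bystander: small amber oil bottle, 28 across, 62 high; origin at the centre of its underside.
- anvil: Bystander: steel bench block 50 x 50 x 30; origin at the centre of its underside.
- driver: Bystander: small screwdriver lying flat, 140 long; origin at the centre of its underside (half-way along, on the bench).
- jar: Bystander: grey jar with metal lid, 40 across, 40 high; origin at the centre of its underside.
- blower: Bystander: black rubber dust blower standing on its base, 54 across, 85 high; origin at the centre of its underside.

How it is judged:
By the outcome, as a careful person would: the job done as asked, in the order asked, and still so for the second after the job is handed in, with the robot touching nothing.
It also fails if it takes over 58 s, if anything falls off the work surface, if the arm or the gripper's body presses on something with over 40 N, if the wrist force passes 120 N, or if a joint passes its speed limit or range.

## Working session

There is one attempt and no reset: what is moved stays moved. The work goes in short steps, Python scripts to look and compute and a tool call to move; the robot and the scene stay as the last step left them, time stands still between calls to the robot, and variables do not carry over. Pictures are saved under pics/ and viewed, about 8 in all and at most 12, crops included, and the job is handed in when it is done.

Besides the shell and the picture viewer there is one more tool, called in YAML: its name, and indented under it one key for each argument. jog_arm: Moves the arm, as the interface text tells. Its arguments: {"type":"object","properties":{"series":{"type":"array","items":{"type":"object","properties":{"tx":{"type":"number"},"ty":{"type":"number"},"tz":{"type":"number"},"wx":{"type":"number"},"wy":{"type":"number"},"wz":{"type":"number"},"hand":{"type":"number"}}}}},"required":["series"]}

```bash
mkdir -p pics; ls; python3 - <<'E'
from plant import read_state, viewer, r, finder
import cv2,numpy as np
np.set_printoptions(precision=4,suppress=True)
for c in ("side","top"):
    im=viewer.snapshot(c); cv2.imwrite(f"pics/{c}0.png",im)
    p=viewer.camera_params(c); print(c,p)
    for t in ["case","cover","flap","cover_hinge","cover_edge","cover_cork","flap_hinge","flap_edge","flap_cork"]:
        print(t,[(np.round(d["point"],3).tolist(),round(d["p"],2)) for d in finder.recognise(c,t)[:2]])
print(read_state())
E
```

```text
pics
side {'mtx': array([[595.5595,   0.    , 313.2632],
       [  0.    , 595.5595, 244.0645],
       [  0.    ,   0.    ,   1.    ]]), 'k1': 0.060944099710942015, 'T': array([[ 0.5073,  0.5862, -0.6317,  1.2668],
       [ 0.8617, -0.3523,  0.3651, -0.3176],
       [-0.0085, -0.7295, -0.6839,  0.7633],
       [ 0.    ,  0.    ,  0.    ,  1.    ]])}
case [([0.6, -0.011, 0.076], 0.7)]
cover [([0.619, -0.091, 0.148], 0.88)]
flap [([0.564, 0.05, 0.104], 0.83)]
cover_hinge [([0.614, -0.092, 0.156], 0.97)]
cover_edge [([0.613, -0.093, 0.15], 0.61), ([0.567, 0.048, 0.107], 0.21)]
cover_cork [([0.616, -0.089, 0.148], 0.63), ([0.701, 0.081, 0.034], 0.23)]
flap_hinge [([0.566, 0.052, 0.103], 0.85), ([0.616, -0.093, 0.147], 0.42)]
flap_edge [([0.568, 0.046, 0.106], 0.63)]
flap_cork [([0.565, 0.05, 0.104], 0.9), ([0.566, 0.179, 0.024], 0.18)]
top {'mtx': array([[496.2449,   0.    , 325.379 ],
       [  0.    , 496.2449, 236.5017],
       [  0.    ,   0.    ,   1.    ]]), 'k1': -0.04767197698865476, 'T': array([[-0.0027, -0.9981,  0.0621,  0.5407],
       [-0.9995,  0.0008, -0.0301,  0.0705],
  
[... 312 characters left out ...]
r_edge [([0.601, -0.09, 0.166], 0.77)]
cover_cork [([0.601, -0.09, 0.165], 0.8)]
flap_hinge [([0.554, 0.048, 0.112], 0.63)]
flap_edge [([0.559, 0.045, 0.116], 0.66)]
flap_cork [([0.56, 0.051, 0.107], 0.63)]
{'time_s': 1.0, 'qpos': array([-1.0912,  0.6891, -0.1946,  1.5654,  0.1573,  0.9025, -0.2151]), 'qd': array([ 0.0002,  0.003 ,  0.002 ,  0.0005, -0.0003, -0.0003,  0.0003]), 'joint_torque': array([  0.0004, -52.7498,  -1.2672, -15.3748,  -0.052 ,  -0.0011,
         0.    ]), 'tool_pos': array([0.2695, 0.5639, 0.2527]), 'eef_rot': array([0.6944, 3.0639, 0.    ]), 'force': array([-0.5915, -0.3373,  0.2392]), 'moment': array([ 0.0277,  0.0076, -0.073 ]), 'gripper_width': 0.08863178736973659}
```

View pics/side0.png

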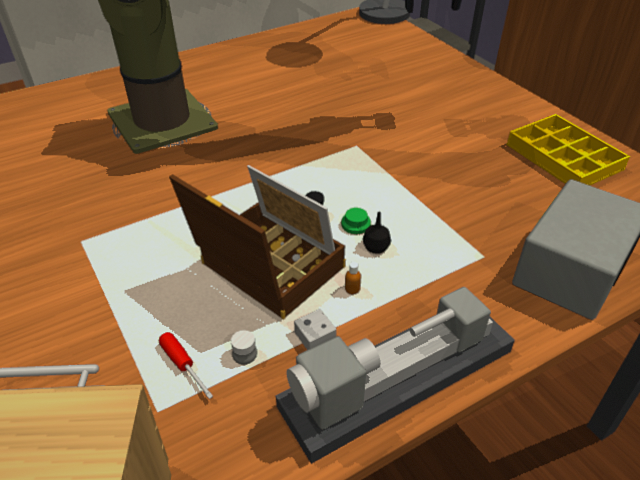

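View pics/top0.png

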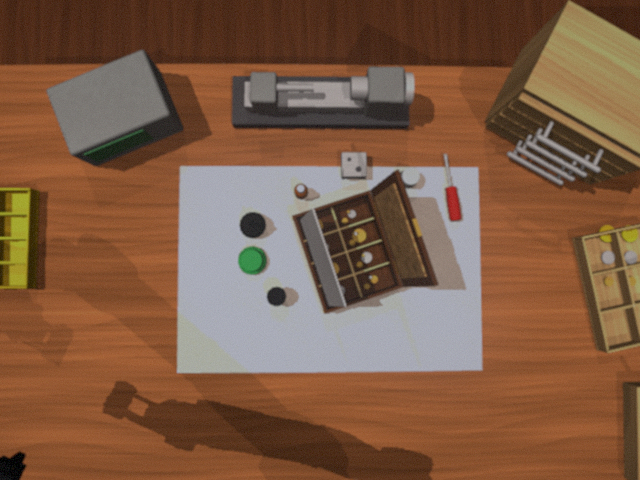

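The side view shows the case around (270,250), with the cover leaning outward on the left and the flap upright with its cork facing the cover. The top view shows the case around (365,245), with the blower (253,225), holder (252,260) and loupe (277,296) on the flap side. The oil bottle is at (301,190) and the jar (411,178) is behind the cover. I'll enlarge both to pick corners.

```bash
python3 - <<'E'
import cv2,numpy as np
a=cv2.imread("pics/top0.png")[160:320,280:450]; b=cv2.imread("pics/side0.png")[160:325,160:360]
def up(i,x0,y0,s):
    o=cv2.resize(i,None,fx=s,fy=s,interpolation=cv2.INTER_CUBIC)
    for k in range(0,i.shape[1],20): cv2.putText(o,str(x0+k),(k*s,8),0,.3,(255,255,0),1); cv2.line(o,(k*s,8),(k*s,14),(255,255,0))
    for k in range(0,i.shape[0],20): cv2.putText(o,str(y0+k),(0,k*s+4),0,.3,(255,255,0),1)
    return o
cv2.imwrite("pics/topc.png",up(a,280,160,3)); cv2.imwrite("pics/sidec.png",up(b,160,160,3))
E
```

```text
(no output)
```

View pics/topc.png

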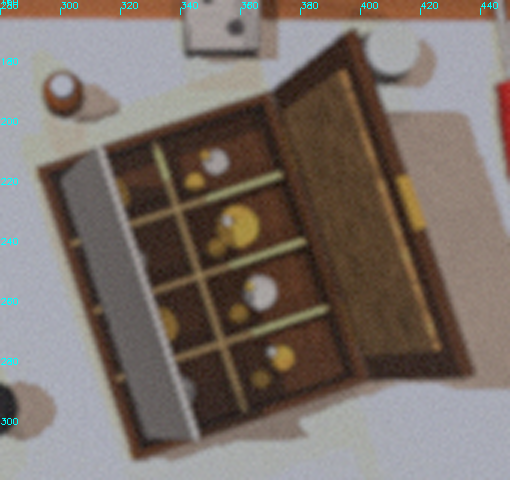

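View pics/sidec.png

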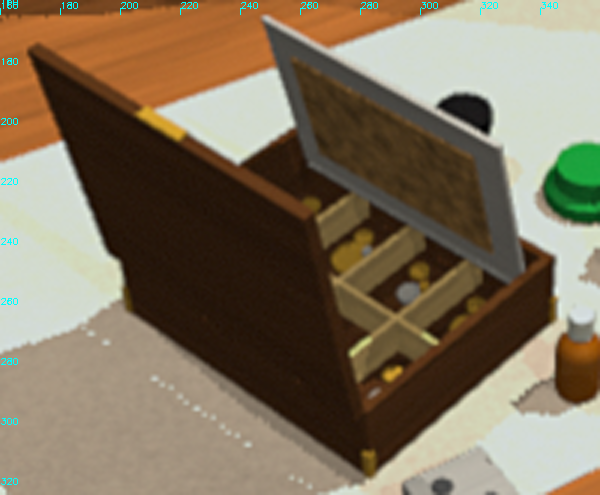

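```bash
cat > h.py <<'E'
import numpy as np,cv2
from scipy.optimize import least_squares
from plant import read_state, viewer, r, finder
np.set_printoptions(precision=4,suppress=True)
P={c:viewer.camera_params(c) for c in("side","top")}
def proj(c,X):
    T=P[c]["T"];q=T[:3,:3].T@(np.asarray(X)-T[:3,3]);u=q[:2]/q[2];u=u*(1+P[c]["k1"]*(u@u))
    return (P[c]["mtx"]@[u[0],u[1],1])[:2]
def pose(p,l):
    c,s=np.cos(p[2]),np.sin(p[2]);return np.array([p[0]+c*l[0]-s*l[1],p[1]+s*l[0]+c*l[1],l[2]])
def cov(th,x,d,n): return [x,-.08+d*np.cos(th)-n*np.sin(th),.055+d*np.sin(th)+n*np.cos(th)]
def flp(ph,x,d,n): return [x,.062-d*np.cos(ph)+n*np.sin(ph),.034+d*np.sin(ph)+n*np.cos(ph)]
E
cat > fit.py <<'E'
from h import *
K=lambda *l:(lambda p:l)
C=lambda x,n=.008:(lambda p:cov(p[3],x,.162,n))
F=lambda x,n:(lambda p:flp(p[4],x,.125,n))
obs=[("top",K(.1,.08,.055),(292.7,216)),("top",K(-.1,.08,.055),(325,313)),("top",K(.1,-.08,.055),(370,191)),
("top",F(.09,.004),(313.8,209.3)),("top",F(-.09,.004),(345.7,306.3)),("top",C(.1),(397.7,170.7)),("top",C(-.1),(437.7,285)),
("side",C(-.1),(170,177)),("side",C(.1),(261,233.5)),("side",K(.1,-.08,0),(283.3,318.5)),("side",K(.1,.08,0),(344.3,267)),("side",K(.1,.08,.055),(344.3,246)),
("side",F(-.09,.004),(248.3,165.7)),("side",F(.09,.004),(326.5,210))]
f=lambda p:np.concatenate([proj(c,pose(p,L(p)))-np.array(u) for c,L,u in obs])
s=least_squares(f,[.58,-.01,.32,1.75,1.5],loss="soft_l1");print(s.x);print(f(s.x).reshape(-1,2).round(1).tolist())
np.save("p.npy",s.x)
E
python3 fit.py; python3 - <<'E'
from h import *
for t in["loupe","holder","oil","anvil","driver","jar","blower"]:
    for c in("top","side"):print(t,c,[(np.round(d["point"],3).tolist(),round(d["p"],2)) for d in finder.recognise(c,t)[:1]])
E
```

```text
[ 0.5723 -0.0006  0.3167  1.7039  1.3641]
[[-0.9, -1.1], [-0.8, 0.4], [-0.2, -1.4], [-0.6, -2.3], [0.3, -0.3], [0.6, -1.8], [0.2, 0.1], [-1.2, -2.3], [0.2, -1.8], [-0.6, 0.8], [-0.3, 0.1], [0.5, -1.2], [-1.3, -1.0], [-0.6, -1.9]]
loupe top [([0.485, 0.139, 0.046], 0.71)]
loupe side [([0.486, 0.139, 0.046], 0.71)]
holder top [([0.557, 0.184, 0.028], 0.96)]
holder side [([0.566, 0.176, 0.024], 0.93)]
oil top [([0.69, 0.086, 0.04], 0.51)]
oil side [([0.697, 0.082, 0.037], 0.85)]
anvil top [([0.748, -0.012, 0.028], 0.8)]
anvil side [([0.751, -0.02, 0.034], 0.63)]
driver top [([0.682, -0.216, 0.023], 0.61)]
driver side [([0.691, -0.218, 0.022], 0.93)]
jar top [([0.724, -0.128, 0.04], 0.56)]
jar side [([0.734, -0.131, 0.037], 0.93)]
blower top [([0.622, 0.184, 0.04], 0.64)]
blower side [([0.639, 0.179, 0.032], 0.83)]
```

jog_arm:
  series:
    - {"wz": 0.162,"hand": -1}
    - {"wz": 0.162,"hand": -1}
    - {"wz": 0.162,"hand": -1}
    - {"wz": 0.162,"hand": -1}
    - {"wz": 0.16,"hand": -1}
    - {"tx": -0.0434,"ty": 0.0094,"hand": -1}
    - {"tx": -0.0434,"ty": 0.0094,"hand": -1}
    - {"tx": -0.0434,"ty": 0.0094,"hand": -1}

```text
invalid input
```

jog_arm:
  series:
    - {"tx": -0.0434,"ty": 0.0094,"hand": -1}
    - {"tx": -0.0434,"ty": 0.0094,"hand": -1}
    - {"tx": -0.0434,"ty": 0.0094,"hand": -1}
    - {"tx": -0.0434,"ty": 0.0094,"hand": -1}
    - {"tx": -0.0434,"ty": 0.0094,"hand": -1}
    - {"tx": -0.0434,"ty": 0.0094,"hand": -1}
    - {"tx": -0.0434,"ty": 0.0094,"hand": -1}
    - {"hand": -1}

```text
invalid input
```

jog_arm:
  series:
    - {"tx": 0,"ty": 0,"tz": 0,"wx": 0,"wy": 0,"wz": 0.162,"hand": -1}

```text
time_s: 1.82
tool_pos: [0.2696, 0.5638, 0.2527]
eef_rot: [-0.946, -2.995, 0.0]
force: [-0.5, -0.9, -0.0]
gripper_width: 0.0805
```

jog_arm:
  series:
    - {"tx": 0,"ty": 0,"tz": 0,"wx": 0,"wy": 0,"wz": 0.162,"hand": -1}
    - {"tx": 0,"ty": 0,"tz": 0,"wx": 0,"wy": 0,"wz": 0.162,"hand": -1}
    - {"tx": 0,"ty": 0,"tz": 0,"wx": 0,"wy": 0,"wz": 0.162,"hand": -1}
    - {"tx": 0,"ty": 0,"tz": 0,"wx": 0,"wy": 0,"wz": 0.16,"hand": -1}
    - {"tx": -0.0434,"ty": 0.0094,"tz": 0,"wx": 0,"wy": 0,"wz": 0,"hand": -1}
    - {"tx": -0.0434,"ty": 0.0094,"tz": 0,"wx": 0,"wy": 0,"wz": 0,"hand": -1}
    - {"tx": -0.0434,"ty": 0.0094,"tz": 0,"wx": 0,"wy": 0,"wz": 0,"hand": -1}
    - {"tx": -0.0434,"ty": 0.0094,"tz": 0,"wx": 0,"wy": 0,"wz": 0,"hand": -1}

```text
time_s: 2.82
tool_pos: [0.36, 0.4096, 0.2529]
eef_rot: [1.843, 2.544, 0.001]
force: [0.7, 0.8, 0.6]
gripper_width: 0.001
```

jog_arm:
  series:
    - {"tx": -0.0434,"ty": 0.0094,"tz": 0,"wx": 0,"wy": 0,"wz": 0,"hand": -1}
    - {"tx": -0.0434,"ty": 0.0094,"tz": 0,"wx": 0,"wy": 0,"wz": 0,"hand": -1}
    - {"tx": -0.0434,"ty": 0.0094,"tz": 0,"wx": 0,"wy": 0,"wz": 0,"hand": -1}
    - {"tx": -0.0434,"ty": 0.0094,"tz": 0,"wx": 0,"wy": 0,"wz": 0,"hand": -1}
    - {"tx": -0.0434,"ty": 0.0094,"tz": 0,"wx": 0,"wy": 0,"wz": 0,"hand": -1}
    - {"tx": -0.0434,"ty": 0.0094,"tz": 0,"wx": 0,"wy": 0,"wz": 0,"hand": -1}
    - {"tx": -0.0434,"ty": 0.0094,"tz": 0,"wx": 0,"wy": 0,"wz": 0,"hand": -1}
    - {"tx": 0,"ty": 0,"tz": 0,"wx": 0,"wy": 0,"wz": 0,"hand": -1}

```text
time_s: 3.82
tool_pos: [0.5185, 0.1382, 0.2528]
eef_rot: [1.851, 2.535, -0.001]
force: [0.4, 0.2, -0.5]
gripper_width: 0.0005
```

```bash
cat >> h.py <<'E'
from scipy.spatial.transform import Rotation as R
def where():
    "tip in case frame, tool axes in case frame"
    p=np.load("p.npy");s=read_state();M=R.from_euler('z',-p[2])
    T=R.from_rotvec(s["eef_rot"]).as_matrix();tip=s["tool_pos"]+.014*T[:,2]
    print("t",s["time_s"],"tip",M.apply(tip-[p[0],p[1],0]),"w",s["gripper_width"],"F(case)",M.apply(s["force"]));print((M.as_matrix()@T).T)
    return M.apply(tip-[p[0],p[1],0]),M.as_matrix()@T
E
python3 -c "
from h import *
where()"
```

```text
t 3.825 tip [-0.008   0.1486  0.2388] w 0.0004688892315467959 F(case) [ 0.4248  0.1102 -0.5243]
[[ 0.0072  1.     -0.0025]
 [ 1.     -0.0072  0.0009]
 [ 0.0008 -0.0025 -1.    ]]
```

```bash
cat > flap.py <<'E'
from h import *
b=-.3; zt=np.array([np.sin(b),-np.cos(b)]); xt=np.array([np.cos(b),np.sin(b)])
def tip(ph):
    d=np.interp(ph,[0,1.36],[.09,.105]); c=np.array(flp(ph,0,d,.006)[1:])
    return c-max((s*.009*xt for s in(-1,1)),key=lambda o:o@[-np.sin(ph),-np.cos(ph)])
w=[np.array([.1445,.2394]),np.array([.09,tip(1.45)[1]])]
ph=np.r_[1.45,np.arange(1.40,.2,-.06),np.arange(.18,-.03,-.035)]
w+=[tip(a) for a in ph]
for a,p,q in zip(np.r_[9,9,ph][1:],w,w[1:]): print(round(a,2),q.round(4),"tx %.4f tz %.4f"%((q-p)@xt,(q-p)@zt))
E
python3 flap.py
```

```text
9.0 [0.09   0.1363] tx -0.0216 tz 0.1146
1.45 [0.0639 0.1363] tx -0.0249 tz 0.0077
1.4 [0.0587 0.1358] tx -0.0049 tz 0.0020
1.34 [0.0525 0.1347] tx -0.0056 tz 0.0029
1.28 [0.0465 0.1328] tx -0.0051 tz 0.0036
1.22 [0.0407 0.1306] tx -0.0049 tz 0.0039
1.16 [0.035 0.128] tx -0.0046 tz 0.0041
1.1 [0.0296 0.1251] tx -0.0043 tz 0.0044
1.04 [0.0244 0.1219] tx -0.0040 tz 0.0046
0.98 [0.0194 0.1184] tx -0.0037 tz 0.0048
0.92 [0.0147 0.1147] tx -0.0034 tz 0.0050
0.86 [0.0102 0.1106] tx -0.0031 tz 0.0051
0.8 [0.0061 0.1064] tx -0.0027 tz 0.0053
0.74 [0.0022 0.102 ] tx -0.0024 tz 0.0054
0.68 [-0.0014  0.0973] tx -0.0021 tz 0.0055
0.62 [-0.0047  0.0925] tx -0.0017 tz 0.0056
0.56 [-0.0077  0.0875] tx -0.0014 tz 0.0056
0.5 [-0.0103  0.0824] tx -0.0010 tz 0.0057
0.44 [-0.0127  0.0772] tx -0.0007 tz 0.0057
0.38 [-0.0146  0.0718] tx -0.0003 tz 0.0057
0.32 [-0.0163  0.0665] tx 0.0000 tz 0.0056
0.26 [-0.0348  0.0663] tx -0.0176 tz 0.0056
0.18 [-0.036  0.059] tx 0.0010 tz 0.0073
0.14 [-0.0364  0.0558] tx 0.0006 tz 0.0032
0.11 [-0.0366  0.0526] tx 0.0007 tz 0.0031
0.07 [-0.0367  0.0494] tx 0.0008 tz 0.0031
0.04 [-0.0367  0.0463] tx 0.0009 tz 0.0030
0.0 [-0.0366  0.0431] tx 0.0010 tz 0.0030
```

jog_arm:
  series:
    - {"tx": 0,"ty": 0.008,"tz": 0,"wx": 0,"wy": -0.15,"wz": 0,"hand": -1}
    - {"tx": 0,"ty": 0,"tz": 0,"wx": 0,"wy": -0.15,"wz": 0,"hand": -1}
    - {"tx": -0.0072,"ty": 0,"tz": 0.0382,"wx": 0,"wy": 0,"wz": 0,"hand": -1}
    - {"tx": -0.0072,"ty": 0,"tz": 0.0382,"wx": 0,"wy": 0,"wz": 0,"hand": -1}
    - {"tx": -0.0072,"ty": 0,"tz": 0.0382,"wx": 0,"wy": 0,"wz": 0,"hand": -1}
    - {"tx": 0,"ty": 0,"tz": 0,"wx": 0,"wy": 0,"wz": 0,"hand": -1}

```text
time_s: 4.58
tool_pos: [0.5394, 0.0928, 0.1479]
eef_rot: [1.695, 2.34, -0.263]
force: [0.1, 0.3, 0.2]
gripper_width: 0.0007
```

```bash
python3 -c "
from h import *
where()
cv2.imwrite('pics/s1.png',viewer.snapshot('side')[100:330,120:420].repeat(2,0).repeat(2,1))"
```

```text
t 4.575 tip [-0.0023  0.0948  0.1345] w 0.0006654747654623196 F(case) [0.193  0.2787 0.1881]
[[-0.0011  0.9552 -0.296 ]
 [ 1.     -0.0004 -0.005 ]
 [-0.0049 -0.296  -0.9552]]
```

View pics/s1.png

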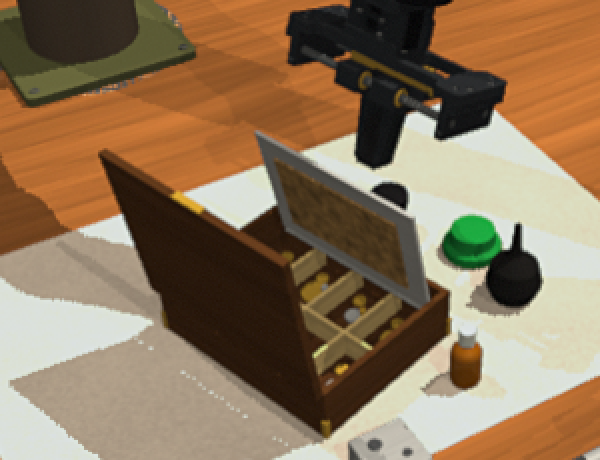

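The fingers are closed behind the flap on its +y side, at crop (375,160). The flap and cover are untouched and the bystanders are clear. Next I start the flap push.

jog_arm:
  series:
    - {"tx": -0.0075,"ty": 0,"tz": 0.0018,"wx": 0,"wy": 0,"wz": 0,"hand": -1}
    - {"tx": -0.0075,"ty": 0,"tz": 0.0018,"wx": 0,"wy": 0,"wz": 0,"hand": -1}
    - {"tx": -0.0075,"ty": 0,"tz": 0.0018,"wx": 0,"wy": 0,"wz": 0,"hand": -1}
    - {"tx": -0.0075,"ty": 0,"tz": 0.0018,"wx": 0,"wy": 0,"wz": 0,"hand": -1}
    - {"tx": -0.0049,"ty": 0,"tz": 0.002,"wx": 0,"wy": 0,"wz": 0,"hand": -1}
    - {"tx": -0.0056,"ty": 0,"tz": 0.0029,"wx": 0,"wy": 0,"wz": 0,"hand": -1}
    - {"tx": -0.0051,"ty": 0,"tz": 0.0036,"wx": 0,"wy": 0,"wz": 0,"hand": -1}
    - {"tx": -0.0049,"ty": 0,"tz": 0.0039,"wx": 0,"wy": 0,"wz": 0,"hand": -1}

```text
time_s: 5.62
tool_pos: [0.5582, 0.0418, 0.1457]
eef_rot: [1.694, 2.339, -0.255]
force: [-0.8, 0.7, 1.5]
gripper_width: 0.0006
```

jog_arm:
  series:
    - {"tx": -0.0046,"ty": 0,"tz": 0.0041,"wx": 0,"wy": 0,"wz": 0,"hand": -1}
    - {"tx": -0.0043,"ty": 0,"tz": 0.0044,"wx": 0,"wy": 0,"wz": 0,"hand": -1}
    - {"tx": -0.004,"ty": 0,"tz": 0.0046,"wx": 0,"wy": 0,"wz": 0,"hand": -1}
    - {"tx": -0.0037,"ty": 0,"tz": 0.0048,"wx": 0,"wy": 0,"wz": 0,"hand": -1}

```text
time_s: 6.12
tool_pos: [0.5646, 0.0214, 0.1333]
eef_rot: [1.694, 2.339, -0.256]
force: [0.5, 0.2, 1.9]
gripper_width: 0.0006
```

```bash
python3 -c "
from h import *
where()
a=viewer.snapshot('side')[120:320,150:380];b=viewer.snapshot('top')[150:350,260:460]
cv2.imwrite('pics/s2.png',np.hstack([a,b]).repeat(2,0)[:, :].repeat(1,1) if 0 else cv2.resize(np.hstack([a,b]),None,fx=1.8,fy=1.8))"
```

```text
t 6.125 tip [-0.0005  0.0192  0.12  ] w 0.000580855111891954 F(case) [0.5094 0.0308 1.8835]
[[-0.0002  0.9553 -0.2956]
 [ 1.      0.0002 -0.0001]
 [-0.0001 -0.2956 -0.9553]]
```

View pics/s2.png

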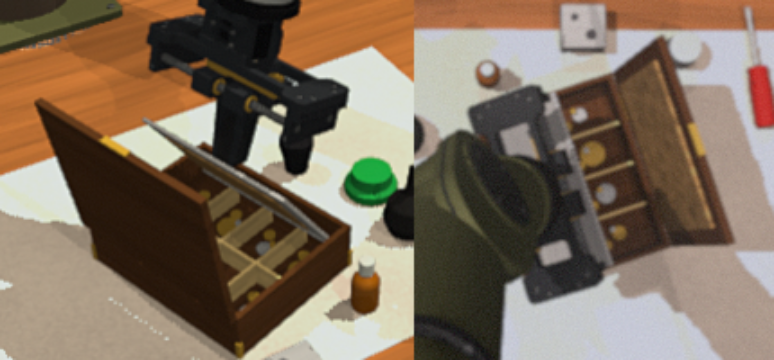

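The side view shows the flap folded to about 1 rad by the fingers, and the black shape at (297,150) is the loupe behind. The force is about 2 N, so I continue.

jog_arm:
  series:
    - {"tx": -0.0034,"ty": 0,"tz": 0.0054,"wx": 0,"wy": 0,"wz": 0,"hand": -1}
    - {"tx": -0.0031,"ty": 0,"tz": 0.0055,"wx": 0,"wy": 0,"wz": 0,"hand": -1}
    - {"tx": -0.0027,"ty": 0,"tz": 0.0055,"wx": 0,"wy": 0,"wz": 0,"hand": -1}
    - {"tx": -0.0024,"ty": 0,"tz": 0.0055,"wx": 0,"wy": 0,"wz": 0,"hand": -1}
    - {"tx": -0.0021,"ty": 0,"tz": 0.0055,"wx": 0,"wy": 0,"wz": 0,"hand": -1}
    - {"tx": -0.0017,"ty": 0,"tz": 0.0056,"wx": 0,"wy": 0,"wz": 0,"hand": -1}
    - {"tx": -0.0014,"ty": 0,"tz": 0.0056,"wx": 0,"wy": 0,"wz": 0,"hand": -1}
    - {"tx": -0.001,"ty": 0,"tz": 0.0057,"wx": 0,"wy": 0,"wz": 0,"hand": -1}

```text
time_s: 7.22
tool_pos: [0.574, -0.007, 0.0962]
eef_rot: [1.694, 2.339, -0.256]
force: [-0.0, 0.3, 0.0]
gripper_width: 0.0009
```

jog_arm:
  series:
    - {"tx": -0.0007,"ty": 0,"tz": 0.0057,"wx": 0,"wy": 0,"wz": 0,"hand": -1}
    - {"tx": -0.0003,"ty": 0,"tz": 0.0057,"wx": 0,"wy": 0,"wz": 0,"hand": -1}
    - {"tx": 0,"ty": 0,"tz": 0.0056,"wx": 0,"wy": 0,"wz": 0,"hand": -1}
    - {"tx": 0.001,"ty": 0,"tz": 0.004,"wx": 0,"wy": 0,"wz": 0,"hand": -1}
    - {"tx": 0.001,"ty": 0,"tz": 0.004,"wx": 0,"wy": 0,"wz": 0,"hand": -1}
    - {"tx": 0.001,"ty": 0,"tz": 0.003,"wx": 0,"wy": 0,"wz": 0,"hand": -1}

```text
time_s: 7.98
tool_pos: [0.5759, -0.0127, 0.0689]
eef_rot: [1.694, 2.339, -0.256]
force: [-0.0, -0.6, 0.9]
gripper_width: 0.0004
```

```bash
python3 -c "
from h import *
where()"
```

```text
t 7.975 tip [-0.0004 -0.0168  0.0556] w 0.00038223479105828947 F(case) [-0.2083 -0.5616  0.9411]
[[-0.0004  0.9554 -0.2954]
 [ 1.      0.0005 -0.    ]
 [ 0.0001 -0.2954 -0.9554]]
```

jog_arm:
  series:
    - {"tx": 0.0008,"ty": 0,"tz": 0.0028,"wx": 0,"wy": 0,"wz": 0,"hand": -1}
    - {"tx": 0.0008,"ty": 0,"tz": 0.0028,"wx": 0,"wy": 0,"wz": 0,"hand": -1}
    - {"tx": 0.0008,"ty": 0,"tz": 0.0028,"wx": 0,"wy": 0,"wz": 0,"hand": -1}
    - {"tx": 0.0006,"ty": 0,"tz": 0.0019,"wx": 0,"wy": 0,"wz": 0,"hand": -1}

```text
time_s: 8.48
tool_pos: [0.576, -0.013, 0.0583]
eef_rot: [1.694, 2.339, -0.256]
force: [0.2, -0.6, 1.0]
gripper_width: 0.0006
```

jog_arm:
  series:
    - {"tx": 0.0003,"ty": 0,"tz": 0.001,"wx": 0,"wy": 0,"wz": 0,"hand": -1}
    - {"tx": 0.0003,"ty": 0,"tz": 0.001,"wx": 0,"wy": 0,"wz": 0,"hand": -1}

```text
time_s: 8.72
tool_pos: [0.576, -0.0131, 0.0564]
eef_rot: [1.694, 2.338, -0.256]
force: [-0.8, -0.5, 2.9]
gripper_width: -0.0001
```

```bash
python3 -c "
from h import *
where()"
```

```text
t 8.725 tip [-0.0004 -0.0171  0.043 ] w -5.490962586253748e-05 F(case) [-0.8825 -0.2747  2.9341]
[[-0.0002  0.9553 -0.2956]
 [ 1.      0.0002 -0.    ]
 [ 0.0001 -0.2956 -0.9553]]
```

jog_arm:
  series:
    - {"tx": 0.0003,"ty": 0,"tz": 0.001,"wx": 0,"wy": 0,"wz": 0,"hand": -1}
    - {"tx": 0,"ty": 0,"tz": 0,"wx": 0,"wy": 0,"wz": 0,"hand": -1}

```text
time_s: 8.98
tool_pos: [0.5761, -0.0132, 0.0562]
eef_rot: [1.694, 2.338, -0.256]
force: [-1.9, 0.1, 7.1]
gripper_width: 0.0006
```

jog_arm:
  series:
    - {"tx": 0.0003,"ty": 0,"tz": 0.001,"wx": 0,"wy": 0,"wz": 0,"hand": -1}
    - {"tx": 0,"ty": 0,"tz": 0,"wx": 0,"wy": 0,"wz": 0,"hand": -1}

```text
time_s: 9.22
tool_pos: [0.5761, -0.0132, 0.0559]
eef_rot: [1.694, 2.337, -0.256]
force: [-3.9, 2.4, 15.2]
gripper_width: 0.0003
```

The flap is seated: the tip stops at z≈0.040 (nominal) and the force rises without further motion. Next I lift and turn the tilt for the cover.

jog_arm:
  series:
    - {"tx": -0.003,"ty": 0,"tz": -0.0096,"wx": 0,"wy": 0,"wz": 0,"hand": -1}
    - {"tx": -0.0156,"ty": 0,"tz": -0.0505,"wx": 0,"wy": 0,"wz": 0,"hand": -1}
    - {"tx": -0.0156,"ty": 0,"tz": -0.0505,"wx": 0,"wy": 0,"wz": 0,"hand": -1}
    - {"tx": -0.0156,"ty": 0,"tz": -0.0505,"wx": 0,"wy": 0,"wz": 0,"hand": -1}
    - {"tx": -0.0156,"ty": 0,"tz": -0.0505,"wx": 0,"wy": 0,"wz": 0,"hand": -1}
    - {"tx": 0,"ty": 0,"tz": 0,"wx": 0,"wy": 0.15,"wz": 0,"hand": -1}
    - {"tx": 0,"ty": 0,"tz": 0,"wx": 0,"wy": 0.15,"wz": 0,"hand": -1}
    - {"tx": 0,"ty": 0,"tz": 0,"wx": 0,"wy": 0,"wz": 0,"hand": -1}

```text
time_s: 10.22
tool_pos: [0.5764, -0.018, 0.2761]
eef_rot: [1.852, 2.535, -0.002]
force: [-0.5, 0.4, -0.0]
gripper_width: 0.0002
```

```bash
python3 -c "
from h import *
where()
a=viewer.snapshot('side')[120:320,150:380];b=viewer.snapshot('top')[150:350,260:460]
cv2.imwrite('pics/s3.png',cv2.resize(np.hstack([a,b]),None,fx=1.8,fy=1.8))"
```

```text
t 10.225 tip [-0.0016 -0.0178  0.2621] w 0.00016928530287791744 F(case) [-0.3066  0.5206 -0.0178]
[[ 0.0082  1.     -0.0025]
 [ 1.     -0.0082  0.0005]
 [ 0.0005 -0.0025 -1.    ]]
```

View pics/s3.png

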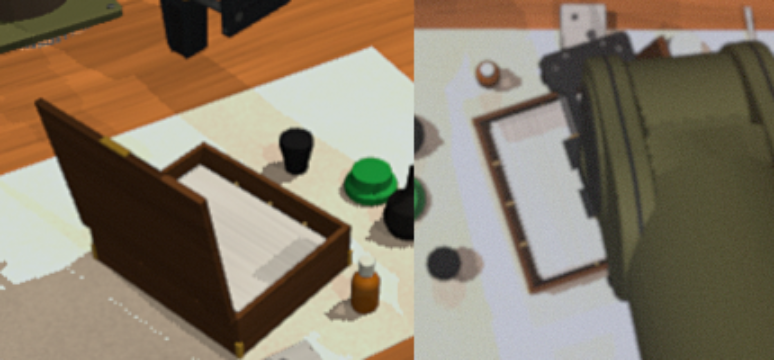

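The flap is flat over the compartments and the fingers are clear. Now I compute the cover path.

```bash
cat > cover.py <<'E'
from h import *
b=.35; zt=np.array([np.sin(b),-np.cos(b)]); xt=np.array([np.cos(b),np.sin(b)])
def tip(t): return np.array(cov(t,0,.135,.008)[1:])-.009*xt
w=[np.array([-.165,.263]),tip(1.70)-[.03,0]]
th=np.r_[1.75,np.arange(1.70,.3,-.06)]
w+=[tip(a) for a in th]
for a,p,q in zip(np.r_[9,9,th][1:],w,w[1:]): print(round(a,2),q.round(4),"tx %.4f tz %.4f"%((q-p)@xt,(q-p)@zt))
E
python3 cover.py
```

```text
9.0 [-0.1438  0.1848] tx -0.0069 tz 0.0808
1.75 [-0.1204  0.1833] tx 0.0215 tz 0.0094
1.7 [-0.1138  0.1848] tx 0.0067 tz 0.0009
1.64 [-0.1058  0.186 ] tx 0.0080 tz 0.0015
1.58 [-0.0977  0.1868] tx 0.0079 tz 0.0020
1.52 [-0.0896  0.1871] tx 0.0077 tz 0.0025
1.46 [-0.0815  0.187 ] tx 0.0076 tz 0.0029
1.4 [-0.0734  0.1863] tx 0.0074 tz 0.0034
1.34 [-0.0654  0.1852] tx 0.0072 tz 0.0038
1.28 [-0.0574  0.1835] tx 0.0069 tz 0.0043
1.22 [-0.0496  0.1814] tx 0.0066 tz 0.0047
1.16 [-0.0419  0.1789] tx 0.0064 tz 0.0050
1.1 [-0.0343  0.1759] tx 0.0060 tz 0.0054
1.04 [-0.027   0.1724] tx 0.0057 tz 0.0058
0.98 [-0.0199  0.1685] tx 0.0053 tz 0.0061
0.92 [-0.013   0.1642] tx 0.0050 tz 0.0064
0.86 [-0.0064  0.1594] tx 0.0046 tz 0.0067
0.8 [-0.0001  0.1543] tx 0.0042 tz 0.0070
0.74 [0.0058 0.1489] tx 0.0037 tz 0.0072
0.68 [0.0115 0.143 ] tx 0.0033 tz 0.0074
0.62 [0.0168 0.1369] tx 0.0029 tz 0.0076
0.56 [0.0217 0.1304] tx 0.0024 tz 0.0078
0.5 [0.0262 0.1237] tx 0.0019 tz 0.0079
0.44 [0.0303 0.1167] tx 0.0014 tz 0.0080
0.38 [0.0339 0.1094] tx 0.0010 tz 0.0081
0.32 [0.0372 0.102 ] tx 0.0005 tz 0.0081
```

jog_arm:
  series:
    - {"tx": -0.038,"ty": 0,"tz": 0,"wx": 0,"wy": 0,"wz": 0,"hand": -1}
    - {"tx": -0.038,"ty": 0,"tz": 0,"wx": 0,"wy": 0,"wz": 0,"hand": -1}
    - {"tx": -0.038,"ty": 0,"tz": 0,"wx": 0,"wy": 0,"wz": 0,"hand": -1}
    - {"tx": -0.038,"ty": 0,"tz": 0,"wx": 0,"wy": 0,"wz": 0,"hand": -1}
    - {"tx": 0,"ty": 0.002,"tz": 0,"wx": 0,"wy": 0.12,"wz": 0,"hand": -1}
    - {"tx": 0,"ty": 0,"tz": 0,"wx": 0,"wy": 0.12,"wz": 0,"hand": -1}
    - {"tx": 0,"ty": 0,"tz": 0,"wx": 0,"wy": 0.11,"wz": 0,"hand": -1}
    - {"tx": 0,"ty": 0,"tz": 0,"wx": 0,"wy": 0,"wz": 0,"hand": -1}

```text
time_s: 11.32
tool_pos: [0.6251, -0.1563, 0.2737]
eef_rot: [-1.668, -2.302, -0.29]
force: [-0.1, 0.5, -0.3]
gripper_width: 0.0004
```

```bash
python3 -c "
from h import *
where()"
```

```text
t 11.325 tip [ 0.0016 -0.1597  0.2605] w 0.0004344904510758153 F(case) [ 0.0396  0.5575 -0.3315]
[[ 0.0005  0.9397  0.342 ]
 [ 1.      0.0008 -0.0037]
 [-0.0038  0.342  -0.9397]]
```

jog_arm:
  series:
    - {"tx": -0.0055,"ty": 0,"tz": 0.0245,"wx": 0,"wy": 0,"wz": 0,"hand": -1}
    - {"tx": -0.0055,"ty": 0,"tz": 0.0245,"wx": 0,"wy": 0,"wz": 0,"hand": -1}
    - {"tx": -0.0055,"ty": 0,"tz": 0.0245,"wx": 0,"wy": 0,"wz": 0,"hand": -1}
    - {"tx": 0,"ty": 0,"tz": 0,"wx": 0,"wy": 0,"wz": 0,"hand": -1}

```text
time_s: 11.82
tool_pos: [0.6211, -0.1439, 0.1997]
eef_rot: [-1.661, -2.304, -0.29]
force: [0.4, 0.3, -0.0]
gripper_width: 0.0002
```

```bash
python3 -c "
from h import *
where()
a=viewer.snapshot('side')[120:320,150:380];b=viewer.snapshot('top')[150:350,260:460]
cv2.imwrite('pics/s4.png',cv2.resize(np.hstack([a,b]),None,fx=1.8,fy=1.8))"
```

```text
t 11.825 tip [ 0.0016 -0.1465  0.1866] w 0.0002379677494747151 F(case) [ 0.471   0.1773 -0.0264]
[[-0.0039  0.9389  0.3441]
 [ 1.      0.0055 -0.0038]
 [-0.0055  0.344  -0.9389]]
```

View pics/s4.png

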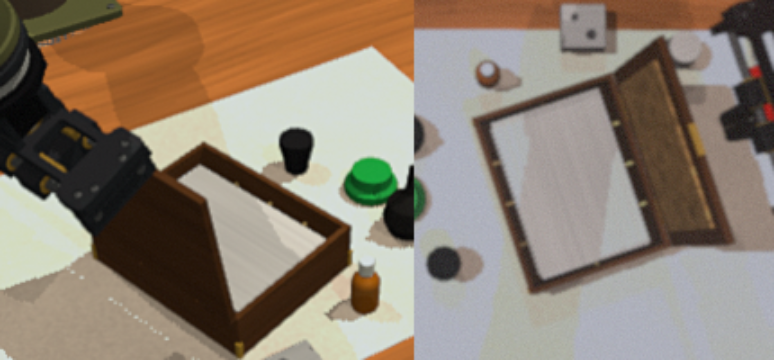

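The flap is flat, and the gripper is behind the cover's outer face. I approach slowly and push.

jog_arm:
  series:
    - {"tx": 0.0078,"ty": 0,"tz": 0.004,"wx": 0,"wy": 0,"wz": 0,"hand": -1}
    - {"tx": 0.0078,"ty": 0,"tz": 0.004,"wx": 0,"wy": 0,"wz": 0,"hand": -1}
    - {"tx": 0.0078,"ty": 0,"tz": 0.004,"wx": 0,"wy": 0,"wz": 0,"hand": -1}
    - {"tx": 0.0034,"ty": 0,"tz": 0.0004,"wx": 0,"wy": 0,"wz": 0,"hand": -1}
    - {"tx": 0.0034,"ty": 0,"tz": 0.0005,"wx": 0,"wy": 0,"wz": 0,"hand": -1}
    - {"tx": 0.004,"ty": 0,"tz": 0.0007,"wx": 0,"wy": 0,"wz": 0,"hand": -1}
    - {"tx": 0.004,"ty": 0,"tz": 0.0008,"wx": 0,"wy": 0,"wz": 0,"hand": -1}
    - {"tx": 0.004,"ty": 0,"tz": 0.001,"wx": 0,"wy": 0,"wz": 0,"hand": -1}

```text
time_s: 12.92
tool_pos: [0.6084, -0.1053, 0.2012]
eef_rot: [-1.669, -2.303, -0.295]
force: [0.5, -3.1, 1.4]
gripper_width: 0.0002
```

jog_arm:
  series:
    - {"tx": 0.0039,"ty": 0,"tz": 0.001,"wx": 0,"wy": 0,"wz": 0,"hand": -1}
    - {"tx": 0.0077,"ty": 0,"tz": 0.0025,"wx": 0,"wy": 0,"wz": 0,"hand": -1}
    - {"tx": 0.0076,"ty": 0,"tz": 0.0029,"wx": 0,"wy": 0,"wz": 0,"hand": -1}
    - {"tx": 0.0074,"ty": 0,"tz": 0.0034,"wx": 0,"wy": 0,"wz": 0,"hand": -1}
    - {"tx": 0.0072,"ty": 0,"tz": 0.0038,"wx": 0,"wy": 0,"wz": 0,"hand": -1}
    - {"tx": 0.0069,"ty": 0,"tz": 0.0043,"wx": 0,"wy": 0,"wz": 0,"hand": -1}

```text
time_s: 13.68
tool_pos: [0.5942, -0.0618, 0.1982]
eef_rot: [-1.667, -2.303, -0.295]
force: [0.1, -1.7, 1.6]
gripper_width: 0.0
```

```bash
python3 -c "
from h import *
where()"
```

```text
t 13.675 tip [ 0.0017 -0.0602  0.185 ] w 2.388406794321475e-05 F(case) [-0.4459 -1.669   1.5849]
[[-0.0007  0.9392  0.3433]
 [ 1.      0.0007  0.0001]
 [-0.0002  0.3433 -0.9392]]
```

On track, with a contact force of about 2 N. Continuing.

jog_arm:
  series:
    - {"tx": 0.0066,"ty": 0,"tz": 0.0049,"wx": 0,"wy": 0,"wz": 0,"hand": -1}
    - {"tx": 0.0064,"ty": 0,"tz": 0.0051,"wx": 0,"wy": 0,"wz": 0,"hand": -1}
    - {"tx": 0.006,"ty": 0,"tz": 0.0054,"wx": 0,"wy": 0,"wz": 0,"hand": -1}
    - {"tx": 0.0057,"ty": 0,"tz": 0.0058,"wx": 0,"wy": 0,"wz": 0,"hand": -1}
    - {"tx": 0.0053,"ty": 0,"tz": 0.0061,"wx": 0,"wy": 0,"wz": 0,"hand": -1}
    - {"tx": 0.005,"ty": 0,"tz": 0.0064,"wx": 0,"wy": 0,"wz": 0,"hand": -1}
    - {"tx": 0.0046,"ty": 0,"tz": 0.0067,"wx": 0,"wy": 0,"wz": 0,"hand": -1}
    - {"tx": 0.0042,"ty": 0,"tz": 0.007,"wx": 0,"wy": 0,"wz": 0,"hand": -1}

```text
time_s: 14.68
tool_pos: [0.5763, -0.0076, 0.1684]
eef_rot: [-1.668, -2.303, -0.295]
force: [0.7, 0.1, 0.8]
gripper_width: 0.0007
```

jog_arm:
  series:
    - {"tx": 0.0037,"ty": 0,"tz": 0.0072,"wx": 0,"wy": 0,"wz": 0,"hand": -1}
    - {"tx": 0.0033,"ty": 0,"tz": 0.0074,"wx": 0,"wy": 0,"wz": 0,"hand": -1}
    - {"tx": 0.0029,"ty": 0,"tz": 0.0076,"wx": 0,"wy": 0,"wz": 0,"hand": -1}
    - {"tx": 0.0024,"ty": 0,"tz": 0.0078,"wx": 0,"wy": 0,"wz": 0,"hand": -1}
    - {"tx": 0.0019,"ty": 0,"tz": 0.0079,"wx": 0,"wy": 0,"wz": 0,"hand": -1}
    - {"tx": 0.0014,"ty": 0,"tz": 0.008,"wx": 0,"wy": 0,"wz": 0,"hand": -1}
    - {"tx": 0.001,"ty": 0,"tz": 0.0081,"wx": 0,"wy": 0,"wz": 0,"hand": -1}

```text
time_s: 15.55
tool_pos: [0.5658, 0.0245, 0.1232]
eef_rot: [-1.668, -2.303, -0.295]
force: [0.1, 0.5, 0.4]
gripper_width: 0.0007
```

```bash
python3 -c "
from h import *
where()
a=viewer.snapshot('side')[120:320,150:380];b=viewer.snapshot('top')[150:350,260:460]
cv2.imwrite('pics/s5.png',cv2.resize(np.hstack([a,b]),None,fx=1.8,fy=1.8))"
```

```text
t 15.55 tip [0.0016 0.0307 0.11  ] w 0.0006619860903622528 F(case) [0.2892 0.4503 0.4217]
[[-0.0004  0.9393  0.343 ]
 [ 1.      0.0004 -0.    ]
 [-0.0002  0.343  -0.9393]]
```

View pics/s5.png

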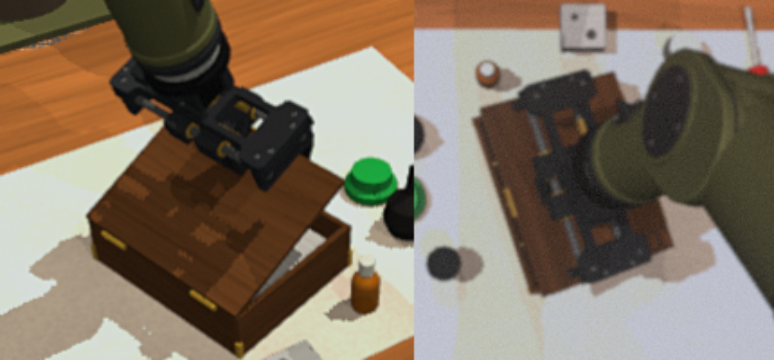

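The cover is down to about 0.4 rad with the fingers on its outer face and everything else undisturbed. I ease it the rest of the way straight down.

jog_arm:
  series:
    - {"tx": -0.0016,"ty": 0,"tz": 0.0047,"wx": 0,"wy": 0,"wz": 0,"hand": -1}
    - {"tx": -0.0016,"ty": 0,"tz": 0.0047,"wx": 0,"wy": 0,"wz": 0,"hand": -1}
    - {"tx": -0.0014,"ty": 0,"tz": 0.0038,"wx": 0,"wy": 0,"wz": 0,"hand": -1}
    - {"tx": -0.0014,"ty": 0,"tz": 0.0038,"wx": 0,"wy": 0,"wz": 0,"hand": -1}
    - {"tx": -0.0014,"ty": 0,"tz": 0.0038,"wx": 0,"wy": 0,"wz": 0,"hand": -1}
    - {"tx": -0.0014,"ty": 0,"tz": 0.0038,"wx": 0,"wy": 0,"wz": 0,"hand": -1}
    - {"tx": -0.001,"ty": 0,"tz": 0.0028,"wx": 0,"wy": 0,"wz": 0,"hand": -1}
    - {"tx": -0.001,"ty": 0,"tz": 0.0028,"wx": 0,"wy": 0,"wz": 0,"hand": -1}

```text
time_s: 16.65
tool_pos: [0.5658, 0.0246, 0.0914]
eef_rot: [-1.668, -2.303, -0.295]
force: [0.1, 1.0, 0.8]
gripper_width: 0.0005
```

jog_arm:
  series:
    - {"tx": -0.0007,"ty": 0,"tz": 0.0019,"wx": 0,"wy": 0,"wz": 0,"hand": -1}
    - {"tx": -0.0007,"ty": 0,"tz": 0.0019,"wx": 0,"wy": 0,"wz": 0,"hand": -1}
    - {"tx": -0.0007,"ty": 0,"tz": 0.0019,"wx": 0,"wy": 0,"wz": 0,"hand": -1}

```text
time_s: 17.02
tool_pos: [0.5658, 0.0245, 0.0854]
eef_rot: [-1.668, -2.303, -0.295]
force: [-0.1, 1.3, 0.8]
gripper_width: 0.0007
```

```bash
python3 -c "
from h import *
where()"
```

```text
t 17.025 tip [0.0016 0.0306 0.0723] w 0.0006601929534573713 F(case) [0.31   1.2142 0.7876]
[[-0.0003  0.9393  0.343 ]
 [ 1.      0.0003 -0.    ]
 [-0.0001  0.343  -0.9393]]
```

6 mm to go.

jog_arm:
  series:
    - {"tx": -0.0005,"ty": 0,"tz": 0.0014,"wx": 0,"wy": 0,"wz": 0,"hand": -1}
    - {"tx": -0.0005,"ty": 0,"tz": 0.0014,"wx": 0,"wy": 0,"wz": 0,"hand": -1}
    - {"tx": -0.0003,"ty": 0,"tz": 0.0009,"wx": 0,"wy": 0,"wz": 0,"hand": -1}
    - {"tx": -0.0003,"ty": 0,"tz": 0.0009,"wx": 0,"wy": 0,"wz": 0,"hand": -1}

```text
time_s: 17.52
tool_pos: [0.5658, 0.0245, 0.0806]
eef_rot: [-1.668, -2.303, -0.295]
force: [0.2, 0.2, 1.7]
gripper_width: 0.0005
```

jog_arm:
  series:
    - {"tx": -0.0003,"ty": 0,"tz": 0.0009,"wx": 0,"wy": 0,"wz": 0,"hand": -1}
    - {"tx": 0,"ty": 0,"tz": 0,"wx": 0,"wy": 0,"wz": 0,"hand": -1}

```text
time_s: 17.77
tool_pos: [0.5658, 0.0246, 0.0798]
eef_rot: [-1.668, -2.303, -0.295]
force: [-1.4, 0.2, 1.9]
gripper_width: 0.0007
```

jog_arm:
  series:
    - {"tx": -0.0003,"ty": 0,"tz": 0.0009,"wx": 0,"wy": 0,"wz": 0,"hand": -1}
    - {"tx": 0,"ty": 0,"tz": 0,"wx": 0,"wy": 0,"wz": 0,"hand": -1}

```text
time_s: 18.02
tool_pos: [0.5658, 0.0247, 0.0794]
eef_rot: [-1.668, -2.303, -0.296]
force: [-0.2, 0.4, 5.1]
gripper_width: 0.0005
```

jog_arm:
  series:
    - {"tx": -0.0003,"ty": 0,"tz": 0.0009,"wx": 0,"wy": 0,"wz": 0,"hand": -1}
    - {"tx": 0,"ty": 0,"tz": 0,"wx": 0,"wy": 0,"wz": 0,"hand": -1}

```text
time_s: 18.27
tool_pos: [0.5658, 0.0247, 0.0792]
eef_rot: [-1.668, -2.303, -0.296]
force: [-1.6, -1.0, 11.7]
gripper_width: 0.0005
```

The cover is seated: it stops at exactly the expected height and the force rises. I retreat upward and aside.

jog_arm:
  series:
    - {"tx": 0.0017,"ty": 0,"tz": -0.0047,"wx": 0,"wy": 0,"wz": 0,"hand": -1}
    - {"tx": 0.0103,"ty": 0,"tz": -0.0282,"wx": 0,"wy": 0,"wz": 0,"hand": -1}
    - {"tx": 0.017,"ty": 0,"tz": -0.047,"wx": 0,"wy": 0,"wz": 0,"hand": -1}
    - {"tx": 0.017,"ty": 0,"tz": -0.047,"wx": 0,"wy": 0,"wz": 0,"hand": -1}
    - {"tx": 0.017,"ty": 0,"tz": -0.047,"wx": 0,"wy": 0,"wz": 0,"hand": -1}
    - {"tx": 0.04,"ty": 0,"tz": -0.03,"wx": 0,"wy": -0.17,"wz": 0,"hand": -1}
    - {"tx": 0.05,"ty": 0,"tz": 0,"wx": 0,"wy": -0.17,"wz": 0,"hand": -1}
    - {"tx": 0.05,"ty": -0.02,"tz": 0,"wx": 0,"wy": 0,"wz": 0,"hand": -1}

```text
time_s: 19.27
tool_pos: [0.5078, 0.1418, 0.3155]
eef_rot: [-1.826, -2.541, -0.022]
force: [-0.3, -0.3, -0.5]
gripper_width: 0.0005
```

jog_arm:
  series:
    - {"tx": 0.05,"ty": -0.03,"tz": 0,"wx": 0,"wy": 0,"wz": 0,"hand": -1}
    - {"tx": 0.05,"ty": -0.03,"tz": 0,"wx": 0,"wy": 0,"wz": 0,"hand": -1}
    - {"tx": 0.05,"ty": -0.03,"tz": 0,"wx": 0,"wy": 0,"wz": 0,"hand": -1}
    - {"tx": 0,"ty": 0,"tz": 0,"wx": 0,"wy": 0,"wz": 0,"hand": -1}

```text
time_s: 19.77
tool_pos: [0.3724, 0.2536, 0.3169]
eef_rot: [-1.821, -2.539, -0.015]
force: [1.4, -1.2, -0.3]
gripper_width: 0.0007
```

```bash
python3 -c "
from h import *
where()
a=viewer.snapshot('side')[120:320,150:380].copy();b=viewer.snapshot('top')[150:350,230:460].copy();p=np.load('p.npy')
for x in(-.1,.1):
  for d in (0,.162):
    l=cov(0,x,d,.008)
    for c,im,o in(('side',a,(150,120)),('top',b,(230,150))):
      u=proj(c,pose(p,l))-o; cv2.circle(im,tuple(u.round().astype(int).tolist()),2,(0,0,255),1)
cv2.imwrite('pics/s6.png',cv2.resize(np.hstack([a,b]),None,fx=1.7,fy=1.7))
for t in['loupe','holder','oil','anvil','driver','jar','blower']:
    print(t,[np.round(d['point'],3).tolist() for c in('top','side') for d in finder.recognise(c,t)[:1]])"
```

```text
t 19.775 tip [-0.1109  0.3041  0.3029] w 0.0006884561879378641 F(case) [ 0.9078 -1.5763 -0.3447]
[[-0.0096  0.9998  0.0194]
 [ 1.      0.0097 -0.0023]
 [-0.0025  0.0193 -0.9998]]
loupe [[0.487, 0.138, 0.047], [0.496, 0.132, 0.042]]
holder [[0.57, -0.002, 0.064], [0.567, 0.178, 0.021]]
oil [[0.691, 0.088, 0.041], [0.7, 0.079, 0.035]]
anvil [[0.744, -0.014, 0.027], [0.751, -0.019, 0.03]]
driver [[0.68, -0.215, 0.024], [0.687, -0.22, 0.024]]
jar [[0.722, -0.123, 0.043], [0.732, -0.134, 0.033]]
blower [[0.626, 0.188, 0.042], [0.64, 0.18, 0.032]]
```

View pics/s6.png

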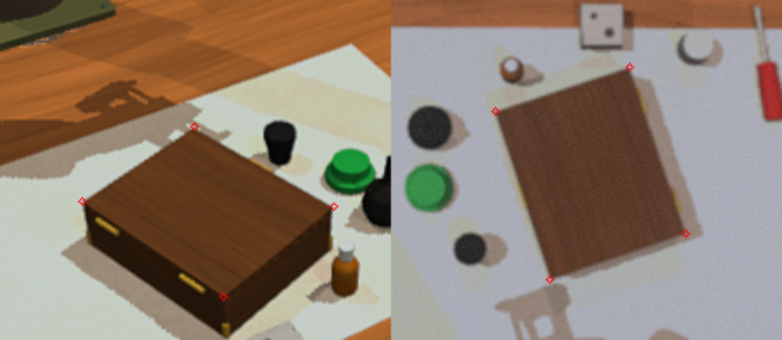

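The cover lies flat on the rim in both views, and its corners match the predicted shut position (red marks) to 1–2 px. All bystanders are in place. Handing in.

```bash
python3 -c "
from plant import r
print(r.close_job())"
```

```text
the job is handed in; nothing more can be done
None
```

The case is closed and handed in. I folded the flap down flat first, then eased the cover shut over it. Both were pushed with the closed fingertips on their bare outer faces only, and the cork pads were not touched. It took about 20 s of the 58 s allowed.

- **Flap:** it stopped at its expected height, 40 mm above the bench. The push was about 2–3 N while it moved and about 15 N when I pressed to confirm it was down; the pictures then showed it lying flat.
- **Cover:** it stopped with its top 63 mm above the bench, the expected shut height. It moved under about 1–3 N and was pressed to about 12 N at the end. In the last two pictures its corners match the shut position to 1–2 pixels.
- **Other things on the bench:** all seven still stand where they did, to within the finder's accuracy; the largest difference was about 12 mm, for the loupe in the side view only, and its top-view reading matched.
- **One check disagreed:** the finder's last top-view result for the holder landed on the closed cover. The pictures and the side view show the holder in its original place, so I took that as a false detection.

At hand-in the arm was raised and off to the side, touching nothing.

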